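# Put the bench scraper away in the steriliser and shut its door

### The job

Slide the red-handled bench scraper blade first into the slot of the white steriliser box until it is fully home with its handle inside, then push the box's door shut until it clicks onto its catch. Leave the other things on the counter where they are.

Things in the scene. Friction and masses are not known exactly. Their poses are not given: they have to be found in the camera images.
- steriliser: Low white steriliser box fixed on the counter, 150 deep, 216 wide, 70 high (mm), clear roof panel. Origin on the counter at the middle of its front opening (204 wide); +x points inward, the way the scraper goes; +y to the door's free side; z up. No floor; roof starts at x = 22. Side guides 40 high narrow from 198 apart at the front to 138 apart at x = 35, then run straight.
- slot_home (a point): Point on the counter, 20.5 mm behind the front opening on the box's middle line, where the scraper's origin lies when fully home, its handle against the orange block and its back 8 mm behind the opening. The block spans between the guides, x = 33 to 63 and z = 14 to 40 in the box's frame; the slot is the 14 mm high gap under it. Same axes as the box.
- scraper: Loose bench scraper lying flat on the counter in front of the opening, about 300 g: aluminium blade 85 mm long, 130 wide, 5 thick; along its rear edge a red handle bar 25 (x) by 130 (y) by 34 high, underside flush with the blade's. Origin under the middle of the handle; +x points to the blade's front edge, 97.5 mm from the origin; z up.
- door (a joint): Door angle in rad: 0 = shut on the catch; grows as it opens towards the robot, at most 2.3. Vertical hinge at x = -12, y = -106 mm in the box's frame. The door stays where it is left. Below about 0.075 rad (last 14 mm at its free edge) it must be pushed over a spring ball catch with 5 to 10 N; past about 0.03 rad the catch draws it shut.
- door_push (a point): Point on the outer face of the box's white door, 150 mm from the hinge, 36 above the counter. Door 212 wide, 12 thick, with an 18 deep hood lip inside its top edge, from 4 to 68 above the counter; an orange pull strip stands 14 proud of the outer face at 196 to 208 from the hinge. The frame turns with the door: +y from hinge to free edge, +x into the door (the way to push).
- cup: bystander: white open cup, 88 across, 120 high, origin at its base
- syrup: bystander: amber bottle, 68 across, 200 high, origin at its base
- jar: bystander: glass jar with green cap, 84 across, 120 high, origin at its base
- tin: bystander: yellow tin, 76 across, 110 high, origin at its base
- bowl: bystander: steel bowl, 140 across, 60 high, origin at its base
- spoon: bystander: spoon 200 long lying on the counter, origin at its middle
There are look-alikes about, which are no part of the job. Several things look just like the scraper: the one meant starts farthest to the robot's right.

How it is judged:
At the end, for the whole second after the job is handed in: The door is seated on its catch (within 0.02 rad of shut) and the scraper lies flat and still in the slot, within 12 mm of fully home, within 12 mm of the slot's middle and within 0.12 rad of straight (value of joint door below 0.02 rad and x of scraper in the frame of steriliser above 0.0085 m and y of scraper in the frame of steriliser between -0.012 and 0.012 m and angle between the x axis of scraper and the x axis of steriliser, either way round below 0.12 rad and height (world z) of scraper below 0.006 m and angle between scraper's own z axis and vertical below 0.1 rad and linear speed of scraper below 0.01 m/s); the robot touches nothing.
It fails at once if a bystander (cup, syrup bottle, jar, tin, bowl or spoon) is moved more than 30 mm or tipped over (distance of any of cup, syrup, jar, tin, bowl, spoon from where it was at the start of the episode above 0.03 m or angle between any of cup, syrup, jar, tin, bowl's own z axis and vertical above 0.5 rad).
It also fails if it takes over 58 s, if anything falls off the work surface, if the arm or the gripper's body presses on something with over 40 N, if the wrist force passes 120 N, or if a joint passes its speed limit or range.

### The arm

A 7-joint arm with a two-finger parallel gripper is mounted at the origin on the work surface. World frame = base frame: x ahead of the robot, y to its left, z up, the work surface at z = 0. Lengths are in m, angles in rad, forces in N, time in s.
With the tool pointing down it reaches from about 0.4 to 0.9 m from the base axis. Payload 5.5 kg.
Tool frame: the origin (TCP) lies at the centre of the arm's flange, where the gripper is bolted on; the fingertips stand 178 mm ahead of it and the grasp point (between the pads) lies 159 mm ahead of it; z points along the fingers, y is the direction in which the jaws open and shut (so a half turn about z gives the same grasp; the last joint's range is limited). The gripper opens to 92 mm and grips with 3 to 60 N. Pads are 19 mm wide; open, the fingers measure 130 mm over their backs; the gripper's body (75 mm by 190 mm) begins 47 mm behind the grasp point.
Start: joints at [1.457, 0.501, -0.427, 1.55, 0.221, 1.138, -0.21], TCP at [0.239, -0.604, 0.405] pointing down, gripper open.
Joint ranges: [-2.88, 2.88], [-0.31, 2.03], [-1.54, 1.56], [0.2, 2.42], [-1.41, 4.55], [0.19, 2.02], [-2.57, 2.57]. Speed limits (rad/s): [2.57, 2.57, 3.14, 3.14, 3.14, 3.14, 3.14].

### API

Orientations are given as [roll, pitch, yaw] about the fixed x, y, z axes, in that order (R = Rz(yaw) Ry(pitch) Rx(roll)).
In Python, from plant import env gives the robot as it stands.
- The arm moves only by the tool servo_tool, never from a script. Its argument "commands" is a list of rows, each a list of 7 numbers: the shift along the tool's x, y, z scaled (see below), then the turn, a rotation vector about the tool's x, y, z scaled (see below), then the finger opening in mm, from 0 to 91.8. A call has 1 to 10 rows; each row is the pose to reach, as a shift and turn from the pose commanded when the call began, along the tool's axes at that moment; what a row does not reach only later rows make up. The controller multiplies each number of a shift by 30 cm and each number of a turn by 60 degrees. A row lasts 1/12 s, in which the tool goes at most 41.7 mm and 7.16 degrees, less where a joint would pass 70% of its speed; a pose out of reach is approached as far as the arm can. A call with a number of a shift or a turn outside -1 to 1 is refused whole. A call with a gripper value outside its range is refused whole. The fingers move at their own pace and stop on an object; "squeeze" is the grip in N (left out, the last holds). Time passes only in rows, so rows that repeat a pose let the fingers close. It gives the time, the measured TCP pose, the force and the opening at its end, in the units of the state.
- env.read_state(): the state, without advancing time (a new reading comes with each control period).
- env.capture(name): name is "scene" or "top"; returns a dict with "frame" (420x560x3 uint8, red, green, blue), "depth" (420x560 float32, m along the optical axis (not along the pixel's ray), 0 where there is no reading), "fx", "fy", "cx", "cy" (pixels), "R" (3x3) and "t" (3): a world point X has camera coordinates R X + t. Camera axes: x right, y down, z forward; pixel columns grow to the right and rows downward; lengths in m; the calibration is good to about 2 mm. A picture is of the moment at which its call begins.
- env.close_job(): hands the job in, once; it reports no verdict.
Trained networks look in a picture, given as the dict that the camera call returned (one of the last four; its "shot" number tells which), for a name from the list of things; names that differ only in an ending like _2 or _b are one class to them, and where a whole thing is asked for, a point or a joint stands for the part that bears it (a point fixed in the world has none). Each returns a list of dicts, best first, with "confidence" (0 to 1); they miss things now and then, are a little off and sometimes report something else, mostly with a low value. They report only what shows in the picture. A call takes as long as a camera call. They do not tell look-alikes from the thing itself.
- env.silhouettes(picture, target): "mask" (420x560 bool, what is visible of it) and "rect" ([centre column, centre row, width, height] in pixels, round what is visible of it).
The state is a dict: "time": time; "joint_pos": joint angles; "qvel": joint speeds; "tau": joint torques, N m; "eef_pos": TCP position; "ee_rot": TCP orientation; "force": force on the tool from outside, world axes, zero at the start; "moment": the same for the moment, N m; "width": opening from 0.0 (shut) to 1.0 (fully open).
Only numpy, scipy, OpenCV 4.12 (cv2) and the standard library are available. Lean on these libraries where they do the work, as an engineer would, in place of code of your own. Each camera call takes 0.05 s, during which the arm holds its last target. There are 200 camera calls.

## Working session

There is one attempt and no reset: what is moved stays moved. The work goes in short steps, Python scripts to look and compute and a tool call to move; the robot and the scene stay as the last step left them, time stands still between calls to the robot, and variables do not carry over. Pictures are saved under pics/ and viewed, about 8 in all and at most 12, crops included, and the job is handed in when it is done.

Besides the shell and the picture viewer there is one more tool, called after "Emit:" as name(argument=value, ...) on one line, values as JSON. servo_tool: Moves the arm, as the interface text tells. Shifts and turns lie within -1 to 1; 1 stands for 30 cm of shift or 60 degrees of turn. Its arguments: {"type":"object","properties":{"commands":{"type":"array"},"squeeze":{"type":"number"}},"required":["commands"]}

```bash
ls; mkdir -p pics; cat > h.py <<'E'
import numpy as np, cv2
from plant import env
from scipy.spatial.transform import Rotation as Ro
def save(p,n): cv2.imwrite('pics/'+n,cv2.cvtColor(p['frame'],cv2.COLOR_RGB2BGR))
def cloud(p):
    d=p['depth'];v,u=np.mgrid[:d.shape[0],:d.shape[1]]
    c=np.stack([(u-p['cx'])/p['fx']*d,(v-p['cy'])/p['fy']*d,d],-1)
    w=(c-p['t'])@np.array(p['R']); w[d<=0]=np.nan
    return w
def proj(p,X):
    c=np.asarray(X)@np.array(p['R']).T+p['t']
    return np.stack([c[...,0]/c[...,2]*p['fx']+p['cx'],c[...,1]/c[...,2]*p['fy']+p['cy']],-1)
E
python3 - <<'E'
from h import *
s=env.read_state();print({k:np.round(v,3) for k,v in s.items()})
a=env.capture('scene');b=env.capture('top')
cv2.imwrite('pics/both.png',cv2.cvtColor(np.vstack([a['frame'],b['frame']])[:, :],cv2.COLOR_RGB2BGR)) if 0 else None
save(a,'s0.png');save(b,'t0.png')
for p,n in((a,'s'),(b,'t')):
    w=cloud(p)
    for k in('scraper','steriliser','door'):
        for r in env.silhouettes(p,k):
            m=r['mask'];q=w[m];q=q[~np.isnan(q[:,0])]
            print(n,k,round(r['confidence'],2),np.round(r['rect']),np.round(np.median(q,0),3),np.round(np.percentile(q,[2,98],axis=0),3).tolist())
E
```

```text
pics
{'time': np.float64(0.0), 'joint_pos': array([ 1.457,  0.502, -0.427,  1.551,  0.221,  1.138, -0.21 ]), 'qvel': array([ 0.002,  0.001,  0.   ,  0.   , -0.   ,  0.   ,  0.001]), 'tau': array([-0.0000e+00, -5.6660e+01, -5.8160e+00, -2.7911e+01, -6.9000e-02,
        3.1000e-02,  0.0000e+00]), 'eef_pos': array([ 0.239, -0.604,  0.404]), 'ee_rot': array([-3.14 , -0.   ,  0.377]), 'force': array([0.514, 0.198, 0.154]), 'moment': array([0.016, 0.002, 0.003]), 'width': np.float64(1.0)}
s scraper 0.96 [354. 230.  38.  37.] [0.424 0.123 0.007] [[0.355, 0.05, 0.001], [0.488, 0.195, 0.038]]
s scraper 0.95 [280. 214.  48.  45.] [ 0.587 -0.063  0.008] [[0.53, -0.142, 0.001], [0.652, 0.007, 0.039]]
s scraper 0.88 [268. 295.  52.  32.] [0.793 0.219 0.008] [[0.722, 0.145, 0.003], [0.864, 0.284, 0.038]]
s steriliser 0.62 [239. 213.  80.  97.] [ 0.758 -0.047  0.069] [[0.517, -0.247, 0.004], [0.839, 0.055, 0.083]]
s door 0.96 [261. 183.  42.  43.] [ 0.594 -0.203  0.058] [[0.498, -0.263, 0.009], [0.683, -0.162, 0.073]]
t scraper 0.9 [190. 127.  59.  58.] [0.79  0.211 0.006] [[0.723, 0.145, -0.001], [0.856, 0.274, 0.038]]
t scraper 0.82 [218. 258.  60.  61.] [0.422 0.117 0.006] [[0.357, 0.049, -0.001], [0.489, 0.183, 0.038]]
t scraper 0.61 [288. 200.  53.  42.] [ 0.594 -0.064  0.006] [[0.537, -0.126, -0.002], [0.649, -0.002, 0.038]]
t scraper 0.61 [222. 185.  31.  36.] [0.616 0.105 0.109] [[0.584, 0.074, 0.041], [0.65, 0.141, 0.116]]
t door 0.74 [342. 199.  45.  74.] [ 0.581 -0.213  0.067] [[0.5, -0.274, 0.029], [0.678, -0.164, 0.074]]
```

View pics/s0.png

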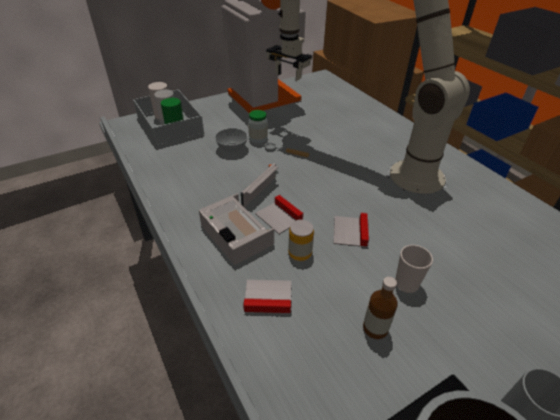

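View pics/t0.png

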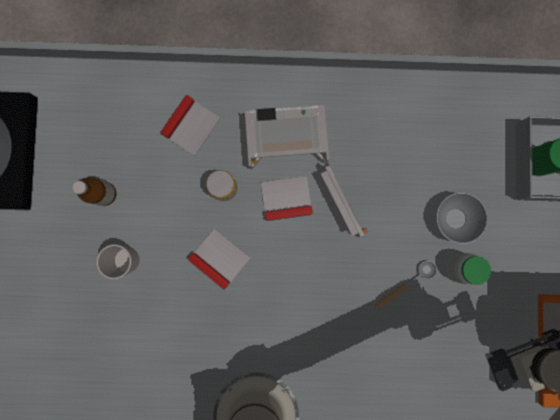

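Three scrapers in the top view: (190,125), (218,258) and (288,200). −y, the robot's right, is towards larger columns, so the one at (288,200), y≈−0.06, lying in front of the box opening, is the one meant. Next I'll fit the poses and confirm in a crop.

```bash
cat > fit.py <<'E'
from h import *
def fits():
    """scraper handle/blade rect, door line, box rect; from both views"""
    out={}
    for n in('top','scene'):
        p=env.capture(n);w=cloud(p);f=p['frame'].astype(int)
        out[n]=p
        x,y,z=w[...,0],w[...,1],w[...,2]
        red=(f[...,0]>110)&(f[...,1]<50)&(f[...,2]<60)
        m=red&(z>0.02)&(z<.05)&(abs(y+.06)<.1)&(x>.45)&(x<.75)
        if m.sum()>20:
            r=cv2.minAreaRect((w[m&(z>.028)][:,:2]*1000).astype(np.float32));print(n,'handle',np.round(r[0],1),np.round(r[1],1),round(r[2],1),'ztop',np.round(np.median(z[m&(z>.028)]),4))
        m=(z>.06)&(z<.078)&(x>.4)&(x<.95)&(y>-.35)&(y<.06)&~red
        k,l,st,_=cv2.connectedComponentsWithStats(m.astype(np.uint8),connectivity=4)
        for i in range(1,k):
            if st[i,4]>40:
                r=cv2.minAreaRect((w[l==i][:,:2]*1000).astype(np.float32));print(n,'comp',st[i],np.round(r[0],1),np.round(r[1],1),round(r[2],1),'z',np.round(np.median(w[l==i][:,2]),4))
    return out
if __name__=='__main__':
    o=fits()
    p=o['top'];c=p['frame'][80:280,160:400];cv2.imwrite('pics/c1.png',cv2.cvtColor(cv2.resize(c,None,fx=3.3,fy=3,interpolation=cv2.INTER_CUBIC) if 0 else cv2.resize(c,(720,600),interpolation=cv2.INTER_CUBIC),cv2.COLOR_RGB2BGR))
E
python3 fit.py
```

```text
top handle [552.5 -72. ] [ 21.2 124.5] 9.8 ztop 0.0341
top comp [ 245  105   84   62 3628] [760.1 -59.8] [150.4 216.6] 6.2 z 0.0691
top comp [321 164  46  73 823] [ 585.5 -210.7] [214.   42.1] 31.9 z 0.0677
scene handle [552.6 -67.2] [ 22.  124.1] 9.6 ztop 0.0353
scene comp [241 163  38  33 299] [ 584.7 -208.9] [219.1  40.5] 30.5 z 0.0697
scene comp [ 199  193   76   59 1971] [758.4 -58.7] [152.3 222.5] 6.6 z 0.071
```

View pics/c1.png

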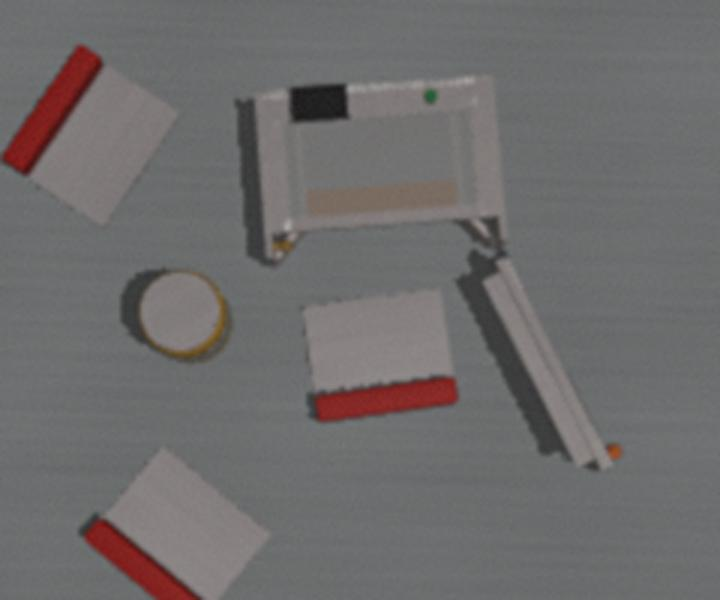

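The crop confirms it: the target, with its red handle at crop (385,400), is squarely in front of the box opening at (380,235). The tin and the two look-alikes are off to the left, and the door stands open at right. Box: origin ≈(0.685,−0.0675), yaw ≈6.3°. Scraper: handle (0.5525,−0.070), yaw ≈9.7°. Door leaf angle ≈ 2.0 rad.

Plan: grip the handle across its thickness, align it and slide it in part-way. Then release, push it home with closed fingers and sweep the door shut.

```bash
cat > go.py <<'E'
import sys
from h import *
s=env.read_state();p=np.array(s['eef_pos']);R=Ro.from_euler('xyz',s['ee_rot'])
print('t',round(float(s['time']),2),'pos',np.round(p,4),'rot',np.round(s['ee_rot'],3),'F',np.round(s['force'],1),'q',np.round(s['joint_pos'],2),'w',round(float(s['width']),3))
for a in sys.argv[1:]:
    x,y,z,yaw=map(float,a.split(','))
    T=Ro.from_euler('xyz',[np.pi,0,yaw])
    print(a,np.round(R.inv().apply(np.array([x,y,z])-p)/.3,4),np.round((R.inv()*T).as_rotvec()/np.radians(60),4))
E
python3 go.py 0.40,-0.335,0.405,1.06 0.5525,-0.07,0.405,1.74
```

```text
t 0.5 pos [ 0.2392 -0.6044  0.4047] rot [-3.142 -0.     0.377] F [ 0.4 -0.2  0.4] q [ 1.46  0.5  -0.43  1.55  0.22  1.14 -0.21] w 1.0
0.40,-0.335,0.405,1.06 [ 0.8289 -0.6377 -0.001 ] [-0.000e+00 -1.000e-04 -6.524e-01]
0.5525,-0.07,0.405,1.74 [ 1.6266e+00 -1.2721e+00 -9.0000e-04] [ 0.0000e+00 -1.0000e-04 -1.3018e+00]
```

Emit:
servo_tool(commands=[[0.829,-0.638,0,0,0,-0.652,60],[0.829,-0.638,0,0,0,-0.652,60],[0.829,-0.638,0,0,0,-0.652,60],[0.829,-0.638,0,0,0,-0.652,60],[0.829,-0.638,0,0,0,-0.652,60],[0.829,-0.638,0,0,0,-0.652,60],[0.829,-0.638,0,0,0,-0.652,60],[0.829,-0.638,0,0,0,-0.652,60],[0.829,-0.638,0,0,0,-0.652,60]], squeeze=30)

```text
time: 1.25
eef_pos: [0.4035, -0.329, 0.4056]
ee_rot: [3.14, -0.002, 1.069]
force: [0.3, 0.2, -0.4]
width: 0.655
```

```bash
python3 go.py 0.5525,-0.07,0.38,1.74
```

```text
t 1.25 pos [ 0.4035 -0.329   0.4056] rot [ 3.140e+00 -2.000e-03  1.069e+00] F [ 0.3  0.2 -0.4] q [ 1.23  0.31 -0.71  1.87  0.23  1.05 -0.07] w 0.655
0.5525,-0.07,0.38,1.74 [0.9956 0.0203 0.0873] [ 0.002  -0.0013 -0.6407]
```

Emit:
servo_tool(commands=[[1.0,0.02,0.087,0,0,-0.64,60],[1.0,0.02,0.087,0,0,-0.64,60],[1.0,0.02,0.087,0,0,-0.64,60],[1.0,0.02,0.087,0,0,-0.64,60],[1.0,0.02,0.087,0,0,-0.64,60],[1.0,0.02,0.087,0,0,-0.64,60],[1.0,0.02,0.087,0,0,-0.64,60],[1.0,0.02,0.087,0,0,-0.64,60],[1.0,0.02,0.087,0,0,-0.64,60],[1.0,0.02,0.087,0,0,-0.64,60]])

```text
time: 2.08
eef_pos: [0.5521, -0.0764, 0.3784]
ee_rot: [-3.141, 0.0, 1.731]
force: [-0.3, -0.9, 0.3]
width: 0.654
```

```bash
python3 go.py 0.5525,-0.07,0.22,1.74 0.5525,-0.07,0.193,1.74
```

```text
t 2.08 pos [ 0.5521 -0.0764  0.3784] rot [-3.141  0.     1.731] F [-0.3 -0.9  0.3] q [ 0.77  0.47 -0.88  1.8   0.41  1.06 -0.1 ] w 0.654
0.5525,-0.07,0.22,1.74 [0.0209 0.0051 0.5279] [-0.0007  0.0002 -0.0087]
0.5525,-0.07,0.193,1.74 [0.0209 0.0052 0.6179] [-0.0007  0.0002 -0.0087]
```

Emit:
servo_tool(commands=[[0.02,0.005,0.3,0,0,-0.009,60],[0.02,0.005,0.4,0,0,-0.009,60],[0.02,0.005,0.45,0,0,-0.009,60],[0.02,0.005,0.5,0,0,-0.009,60],[0.02,0.005,0.55,0,0,-0.009,60],[0.02,0.005,0.58,0,0,-0.009,60],[0.02,0.005,0.6,0,0,-0.009,60],[0.02,0.005,0.6,0,0,-0.009,60],[0.02,0.005,0.6,0,0,-0.009,60]])

```text
time: 2.83
eef_pos: [0.5533, -0.0705, 0.1999]
ee_rot: [3.14, 0.001, 1.738]
force: [-0.3, -1.1, 1.4]
width: 0.655
```

```bash
python3 go.py 0.5525,-0.07,0.195,1.74; python3 - <<'E'
from h import *
p=env.capture('scene');c=p['frame'][140:280,180:360];cv2.imwrite('pics/c2.png',cv2.cvtColor(cv2.resize(c,(720,560),interpolation=cv2.INTER_CUBIC),cv2.COLOR_RGB2BGR))
E
```

```text
t 2.83 pos [ 0.5533 -0.0705  0.1999] rot [3.140e+00 1.000e-03 1.738e+00] F [-0.3 -1.1  1.4] q [ 0.61  0.71 -0.7   1.91  0.65  0.76 -0.29] w 0.655
0.5525,-0.07,0.195,1.74 [ 0.0022 -0.0024  0.0164] [ 0.0019  0.0009 -0.0015]
```

View pics/c2.png

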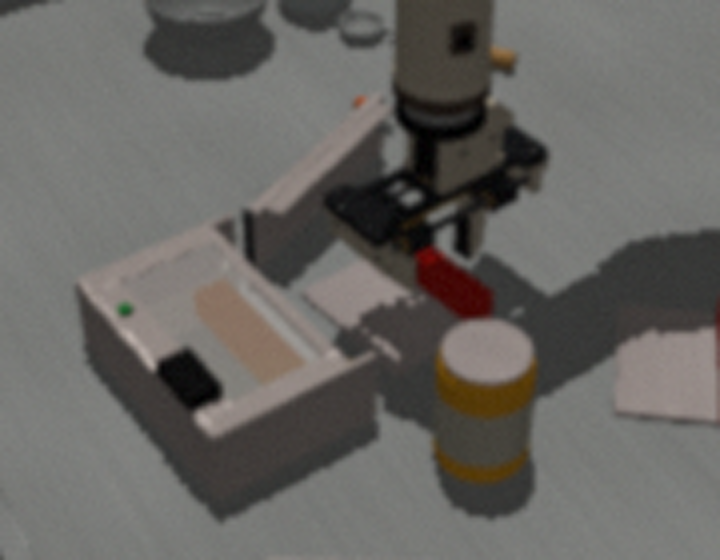

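The jaws straddle the red handle at crop (455,280), clear of the tin at (487,395). Closing.

Emit:
servo_tool(commands=[[0,0,0.012,0,0,0,60],[0,0,0.012,0,0,0,0],[0,0,0.012,0,0,0,0],[0,0,0.012,0,0,0,0],[0,0,0.012,0,0,0,0],[0,0,0.012,0,0,0,0],[0,0,0.012,0,0,0,0],[0,0,0.012,0,0,0,0]])

```text
time: 3.55
eef_pos: [0.5526, -0.07, 0.1951]
ee_rot: [3.142, 0.0, 1.739]
force: [0.4, -0.0, 1.0]
width: 0.266
```

```bash
python3 go.py; python3 fit.py
```

```text
t 3.55 pos [ 0.5526 -0.07    0.1951] rot [3.142 0.    1.739] F [ 0.4 -0.   1. ] q [ 0.61  0.71 -0.69  1.91  0.65  0.76 -0.29] w 0.266
top comp [ 245  105   84   62 3611] [759.9 -59.9] [151.1 216.5] 6.0 z 0.0692
top comp [321 164  45  73 822] [ 585.5 -210.9] [213.7  41.4] 31.5 z 0.0678
scene comp [241 163  38  33 302] [ 583.7 -207.9] [219.4  31.5] 28.1 z 0.0699
scene comp [ 199  193   76   58 1957] [757.7 -58. ] [153.1 221.1] 6.3 z 0.0711
```

```bash
python3 go.py 0.580,-0.0788,0.1955,1.679
```

```text
t 3.65 pos [ 0.5526 -0.07    0.1951] rot [3.141 0.    1.739] F [-0.1  0.1  1.2] q [ 0.61  0.71 -0.69  1.91  0.65  0.76 -0.29] w 0.271
0.580,-0.0788,0.1955,1.679 [-0.0442  0.0851 -0.0013] [0.0001 0.0001 0.0576]
```

Emit:
servo_tool(commands=[[-0.011,0.021,-0.001,0,0,0.014,0],[-0.022,0.042,-0.001,0,0,0.029,0],[-0.033,0.064,-0.001,0,0,0.043,0],[-0.044,0.085,-0.001,0,0,0.058,0],[-0.044,0.085,-0.001,0,0,0.058,0],[-0.044,0.085,-0.001,0,0,0.058,0],[-0.044,0.085,-0.001,0,0,0.058,0]])

```text
time: 4.23
eef_pos: [0.5799, -0.0789, 0.1951]
ee_rot: [-3.142, -0.0, 1.678]
force: [0.1, -0.5, -1.6]
width: 0.269
```

```bash
python3 go.py 0.6249,-0.074,0.1955,1.679 0.6547,-0.0707,0.1955,1.679;python3 - <<'E'
from h import *
p=env.capture('top');w=cloud(p);f=p['frame'].astype(int);x,y,z=np.moveaxis(w,-1,0)
red=(f[...,0]>80)&(f[...,1]<60)&(f[...,2]<60)&(abs(y+.07)<.09)&(abs(x-.58)<.08)
print(red.sum(),np.round(np.percentile(w[red],[3,50,97],axis=0),4))
c=p['frame'][90:260,220:400];cv2.imwrite('pics/c3.png',cv2.cvtColor(cv2.resize(c,(635,600),interpolation=cv2.INTER_CUBIC),cv2.COLOR_RGB2BGR))
E
```

```text
t 4.23 pos [ 0.5799 -0.0789  0.1951] rot [-3.142 -0.     1.678] F [ 0.1 -0.5 -1.6] q [ 0.59  0.75 -0.67  1.84  0.64  0.79 -0.31] w 0.269
0.6249,-0.074,0.1955,1.679 [ 0.      0.1508 -0.0013] [-0.0001 -0.0001 -0.0005]
0.6547,-0.0707,0.1955,1.679 [ 0.0003  0.2508 -0.0014] [-0.0001 -0.0001 -0.0005]Traceback (most recent call last):
  File "<stdin>", line 4, in <module>
    return _quantile_unchecked(
        a, q, axis, out, overwrite_input, method, keepdims, weights)
    return _ureduce(a,
                    func=_quantile_ureduce_func,
    ...<5 lines>...
                    overwrite_input=overwrite_input,
                    method=method)
    r = func(a, **kwargs)
    result = _quantile(arr,
                       quantiles=q,
    ...<2 lines>...
                       out=out,
                       weights=wgt)
    slices_having_nans = np.isnan(arr[-1, ...])
                                  ~~~^^^^^^^^^
IndexError: index -1 is out of bounds for axis 0 with size 0
```

Emit:
servo_tool(commands=[[0,0.02,-0.001,0,0,0,0],[0,0.04,-0.001,0,0,0,0],[0,0.06,-0.001,0,0,0,0],[0,0.08,-0.001,0,0,0,0],[0,0.1,-0.001,0,0,0,0],[0,0.12,-0.001,0,0,0,0],[0,0.135,-0.001,0,0,0,0],[0,0.15,-0.001,0,0,0,0],[0,0.15,-0.001,0,0,0,0]])

```text
time: 5.03
eef_pos: [0.6256, -0.0737, 0.1957]
ee_rot: [3.141, -0.0, 1.679]
force: [1.4, -0.5, -2.8]
width: 0.271
```

```bash
python3 go.py 0.6547,-0.0707,0.1955,1.679
```

```text
t 5.03 pos [ 0.6256 -0.0737  0.1957] rot [ 3.141 -0.     1.679] F [ 1.4 -0.5 -2.8] q [ 0.55  0.8  -0.67  1.72  0.64  0.85 -0.3 ] w 0.271
0.6547,-0.0707,0.1955,1.679 [-0.0006  0.0975  0.0008] [ 0.001  -0.0003 -0.0004]
```

Emit:
servo_tool(commands=[[0,0.014,0,0,0,0,0],[0,0.028,0,0,0,0,0],[0,0.042,0,0,0,0,0],[0,0.056,0,0,0,0,0],[0,0.07,0,0,0,0,0],[0,0.084,0,0,0,0,0],[0,0.097,0,0,0,0,0],[0,0.097,0,0,0,0,0]])

```text
time: 5.7
eef_pos: [0.6544, -0.0706, 0.1958]
ee_rot: [3.14, -0.0, 1.678]
force: [0.4, 0.3, -3.3]
width: 0.273
```

```bash
python3 go.py
```

```text
t 5.7 pos [ 0.6544 -0.0706  0.1958] rot [ 3.14  -0.     1.678] F [ 0.4  0.3 -3.3] q [ 0.52  0.84 -0.66  1.65  0.63  0.88 -0.29] w 0.273
```

Emit:
servo_tool(commands=[[0,0,0,0,0,0,42],[0,0,0,0,0,0,42],[0,0,0,0,0,0,42],[0,0,-0.06,0,0,0,42],[0,0,-0.12,0,0,0,42],[0,0,-0.17,0,0,0,42],[0,-0.07,-0.17,0,0,0,20],[0,-0.15,-0.17,0,0,0,0],[0,-0.15,-0.17,0,0,0,0],[0,-0.15,-0.17,0,0,0,0]])

```text
time: 6.53
eef_pos: [0.608, -0.0762, 0.2472]
ee_rot: [-3.141, 0.001, 1.678]
force: [-0.2, 0.2, -0.1]
width: 0.216
```

```bash
python3 go.py; python3 fit.py
```

```text
t 6.53 pos [ 0.608  -0.0762  0.2472] rot [-3.141e+00  1.000e-03  1.678e+00] F [-0.2  0.2 -0.1] q [ 0.6   0.71 -0.72  1.75  0.58  0.9  -0.26] w 0.216
top comp [ 245  105   84   62 3422] [759.7 -59.9] [150.6 216.5] 6.0 z 0.0691
top comp [324 164  40  73 796] [ 585.6 -210. ] [214.   30.3] 27.9 z 0.0677
scene handle [ 658.  -102.1] [22.2 58. ] 3.4 ztop 0.0356
scene comp [ 199  193   76   59 1973] [758.3 -58.3] [151.6 221.6] 6.8 z 0.071
```

Emit:
servo_tool(commands=[[0,0,0.06,0,0,0,0],[0,0,0.12,0,0,0,0],[0,0,0.167,0,0,0,0],[0,0,0.167,0,0,0,0],[0,0.03,0.167,0,0,0,0],[0,0.06,0.167,0,0,0,0],[0,0.08,0.167,0,0,0,0],[0,0.1,0.167,0,0,0,0],[0,0.12,0.167,0,0,0,0],[0,0.14,0.167,0,0,0,0]])

```text
time: 7.47
eef_pos: [0.651, -0.071, 0.1972]
ee_rot: [-3.141, 0.0, 1.678]
force: [-4.0, -0.9, 5.2]
width: 0.002
```

```bash
python3 go.py 0.6736,-0.0687,0.197,1.679
```

```text
t 7.47 pos [ 0.651  -0.071   0.1972] rot [-3.141  0.     1.678] F [-4.  -0.9  5.2] q [ 0.53  0.83 -0.67  1.65  0.63  0.88 -0.29] w 0.002
0.6736,-0.0687,0.197,1.679 [-0.0004  0.0758  0.0005] [-0.0007  0.0005 -0.0005]
```

Emit:
servo_tool(commands=[[0,0.012,0,0,0,0,0],[0,0.024,0,0,0,0,0],[0,0.036,0,0,0,0,0],[0,0.048,0,0,0,0,0],[0,0.058,0,0,0,0,0],[0,0.064,0,0,0,0,0],[0,0.068,0,0,0,0,0]])

```text
time: 8.05
eef_pos: [0.6711, -0.0689, 0.1966]
ee_rot: [-3.142, 0.0, 1.678]
force: [-4.3, -1.3, 4.8]
width: 0.009
```

```bash
python3 go.py
```

```text
t 8.05 pos [ 0.6711 -0.0689  0.1966] rot [-3.142  0.     1.678] F [-4.3 -1.3  4.8] q [ 0.51  0.86 -0.66  1.6   0.63  0.91 -0.28] w 0.009
```

Still sliding with about 4 N. I'll continue in small steps until the force rises.

Emit:
servo_tool(commands=[[0,0.005,0,0,0,0,0],[0,0.01,0,0,0,0,0],[0,0.015,0,0,0,0,0]])

```text
time: 8.3
eef_pos: [0.6754, -0.0685, 0.1966]
ee_rot: [3.142, 0.0, 1.678]
force: [-4.5, -0.5, 3.9]
width: 0.009
```

Emit:
servo_tool(commands=[[0,0.005,0,0,0,0,0],[0,0.01,0,0,0,0,0],[0,0.015,0,0,0,0,0]])

```text
time: 8.55
eef_pos: [0.678, -0.0682, 0.1964]
ee_rot: [-3.135, 0.001, 1.678]
force: [-16.5, -1.6, 16.1]
width: 0.003
```

Force rose from about 4 to 16 N at x=0.678, so it has met the block. Backing off to check.

Emit:
servo_tool(commands=[[0,-0.05,0,0,0,0,0],[0,-0.15,0,0,0,0,0],[0,-0.2,-0.1,0,0,0,0],[0,-0.2,-0.23,0,0,0,0],[0,-0.2,-0.36,0,0,0,0],[0.05,-0.2,-0.45,0,0,0,0],[0.15,-0.2,-0.5,0,0,0,0],[-0.1,-0.3,-0.5,0,0,0,0],[-0.4,-0.4,-0.5,0,0,0,0],[-0.6,-0.4,-0.5,0,0,0,0]])

```text
time: 9.38
eef_pos: [0.591, -0.1505, 0.3477]
ee_rot: [3.138, 0.001, 1.685]
force: [-0.1, -0.7, 0.1]
width: 0.006
```

```bash
python3 go.py; cat > chk.py <<'E'
from h import *
import sys
O=np.array([.6845,-.0675]);a=np.radians(6.2);B=np.array([[np.cos(a),np.sin(a)],[-np.sin(a),np.cos(a)]])
for n in('scene','top'):
    p=env.capture(n);w=cloud(p);f=p['frame'].astype(int)
    b=(w[...,:2]-O)@B.T;z=w[...,2]
    m=(f[...,0]>80)&(f[...,0]>2*f[...,1])&(f[...,2]<.6*f[...,0])&(abs(b[...,0]-.01)<.06)&(abs(b[...,1])<.1)&(z<.05)
    if m.sum()>5:
        q=b[m]*1000; print(n,'red',m.sum(),'x',np.round(np.percentile(q[:,0],[2,50,98]),1),'y',np.round(np.percentile(q[:,1],[1,50,99]),1),'slope',np.round(np.polyfit(q[:,1],q[:,0],1)[0],3),'ztop',np.nanmax(z[m]).round(4))
    H=np.array([-.012,-.106]);e=b-H;r=np.hypot(*np.moveaxis(e,-1,0));
    m=(z>.055)&(z<.078)&(r>.03)&(r<.215)&(b[...,0]<-.005)&((b[...,1]<.12))
    if m.sum()>20:
        L=cv2.minAreaRect((b[m]*1000).astype(np.float32));print(n,'door top rect in box frame',np.round(L[0]),np.round(L[1]),round(L[2],1),m.sum())
        v=cv2.boxPoints(L)-H*1000;print('  corners r',np.round(np.hypot(*v.T)),'theta',np.round((np.arctan2(-v[:,0],v[:,1])),3))
    if len(sys.argv)>1 and n=='scene':
        c=p['frame'][150:270,190:340];cv2.imwrite('pics/'+sys.argv[1],cv2.cvtColor(cv2.resize(c,(750,600),interpolation=cv2.INTER_CUBIC),cv2.COLOR_RGB2BGR))
E
python3 chk.py c4.png
```

```text
t 9.38 pos [ 0.591  -0.1505  0.3477] rot [3.138e+00 1.000e-03 1.685e+00] F [-0.1 -0.7  0.1] q [ 0.78  0.58 -0.8   1.7   0.47  1.05 -0.05] w 0.006
scene door top rect in box frame [-125. -131.] [200.  45.] 26.1 271
  corners r [218. 212.  13.  51.] theta [1.795 2.004 1.637 0.689]
top red 31 x [ 9.  21.6 26.1] y [-65.6 -58.8  58.1] slope 0.053 ztop 0.0437
```

View pics/c4.png

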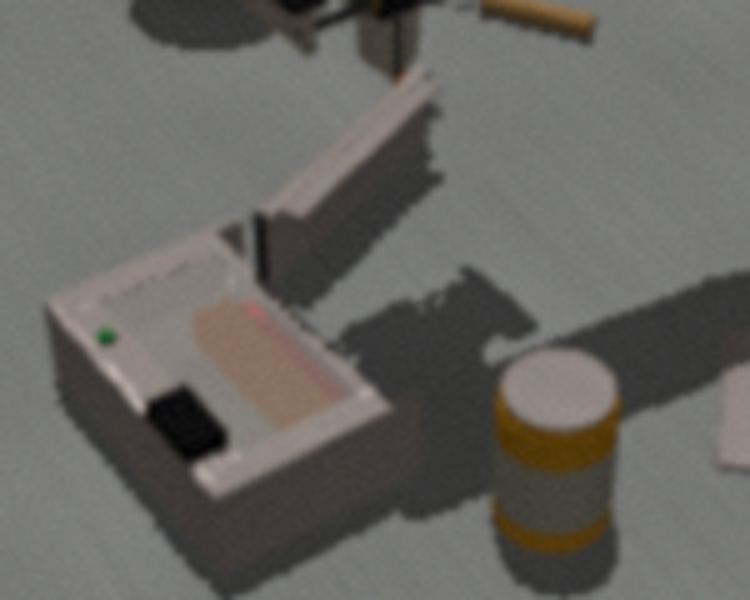

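The pink handle, seen through the clear roof, lies flush along the orange block (crop (295,350)). The measured handle x is 9 to 26 mm, with the front partly hidden, which agrees with home (8 to 33). Now the door arc.

```bash
cat > arc.py <<'E'
import sys
from h import *
O=np.array([.6845,-.0675]);a=np.radians(6.2);B=np.array([[np.cos(a),np.sin(a)],[-np.sin(a),np.cos(a)]])
s=env.read_state();p=np.array(s['eef_pos']);R=Ro.from_euler('xyz',s['ee_rot'])
e=B@(p[:2]-O)-[-.012,-.106]
print('t',round(float(s['time']),2),'pos',np.round(p,4),'F',np.round(s['force'],1),'TCP polar r,th',np.round([np.hypot(*e),np.arctan2(-e[0],e[1])],3))
z=float(sys.argv[1]);r=float(sys.argv[2])
for th in map(float,sys.argv[3:]):
    u=np.array([-np.sin(th),np.cos(th)]);n=np.array([-np.cos(th),-np.sin(th)])
    b=np.array([-.012,-.106])+r*u+(.012+.019*abs(n[0])+.0095*abs(n[1]))*n
    w=O+B.T@b
    d=R.inv().apply(np.r_[w,z]-p)/.3
    print(th,np.round(w,4),np.round(d,3).tolist())
print('yaw turn',np.round((R.inv()*Ro.from_euler('xyz',[np.pi,0,1.679])).as_rotvec()/np.radians(60),3))
E
python3 arc.py 0.348 .15 2.2; python3 arc.py .203 .15 2.2; python3 - <<'E'
from h import *
p=env.capture('top');w=cloud(p);x,y,z=np.moveaxis(w,-1,0)
m=(z>.012)&(z<.25)&(x>.35)&(x<.75)&(y<-.27)&(y>-.7)
print(np.round(np.nanpercentile(w[m],[1,50,99],axis=0),3) if m.sum() else 'clear', m.sum(), 'max y below .2:',np.nanmax(y[m&(z<.15)&(x<.75)]))
E
```

```text
t 9.48 pos [ 0.59   -0.1616  0.346 ] F [-0.5 -0.9 -0.7] TCP polar r,th [0.095 1.33 ]
2.2 [ 0.5937 -0.2979] [-0.453, -0.031, -0.004]
yaw turn [ 0.     0.006 -0.012]
t 9.48 pos [ 0.59   -0.1616  0.346 ] F [-0.5 -0.9 -0.7] TCP polar r,th [0.095 1.33 ]
2.2 [ 0.5937 -0.2979] [-0.45, -0.031, 0.479]
yaw turn [ 0.     0.006 -0.012]
[[ 0.357 -0.603  0.012]
 [ 0.497 -0.546  0.051]
 [ 0.615 -0.39   0.124]] 2777 max y below .2: -0.36734189314225263
```

Emit:
servo_tool(commands=[[-0.45,-0.03,0,0,0,-0.012,0],[-0.45,-0.03,0,0,0,-0.012,0],[-0.45,-0.03,0,0,0,-0.012,0],[-0.45,-0.03,0,0,0,-0.012,0],[-0.45,-0.03,0,0,0,-0.012,0],[-0.45,-0.03,0,0,0,-0.012,0]])

```text
time: 10.03
eef_pos: [0.5966, -0.2871, 0.3463]
ee_rot: [3.14, -0.001, 1.69]
force: [0.2, 1.4, -0.3]
width: 0.005
```

```bash
python3 arc.py .203 .15 2.2
```

```text
t 10.03 pos [ 0.5966 -0.2871  0.3463] F [ 0.2  1.4 -0.3] TCP polar r,th [0.143 2.375]
2.2 [ 0.5937 -0.2979] [-0.035, -0.014, 0.478]
yaw turn [ 0.002 -0.001  0.01 ]
```

Emit:
servo_tool(commands=[[-0.035,-0.014,0,0,0,0,0],[-0.035,-0.014,0.1,0,0,0,0],[-0.035,-0.014,0.2,0,0,0,0],[-0.035,-0.014,0.3,0,0,0,0],[-0.035,-0.014,0.38,0,0,0,0],[-0.035,-0.014,0.44,0,0,0,0],[-0.035,-0.014,0.478,0,0,0,0],[-0.035,-0.014,0.478,0,0,0,0],[-0.035,-0.014,0.478,0,0,0,0]])

```text
time: 10.78
eef_pos: [0.5936, -0.297, 0.2034]
ee_rot: [3.141, -0.001, 1.693]
force: [0.4, -0.6, 1.4]
width: 0.007
```

```bash
python3 arc.py .203 .15 2.1 2.0 1.9 1.8 1.7 1.6 1.5 1.4 1.3 1.2
```

```text
t 10.78 pos [ 0.5936 -0.297   0.2034] F [ 0.4 -0.6  1.4] TCP polar r,th [0.153 2.399]
2.1 [ 0.5812 -0.2874] [0.037, -0.037, 0.001]
2.0 [ 0.5698 -0.2755] [0.081, -0.07, 0.001]
1.9 [ 0.5596 -0.2623] [0.129, -0.098, 0.001]
1.8 [ 0.5509 -0.248 ] [0.18, -0.121, 0.001]
1.7 [ 0.5438 -0.2327] [0.233, -0.139, 0.001]
1.6 [ 0.5385 -0.2166] [0.288, -0.15, 0.001]
1.5 [ 0.535  -0.2026] [0.336, -0.156, 0.001]
1.4 [ 0.5328 -0.1893] [0.381, -0.158, 0.001]
1.3 [ 0.5317 -0.1758] [0.426, -0.155, 0.001]
1.2 [ 0.532 -0.162] [0.472, -0.149, 0.001]
yaw turn [ 0.    -0.001  0.013]
```

Emit:
servo_tool(commands=[[0.037,-0.037,0,0,0,0,0],[0.081,-0.07,0,0,0,0,0],[0.129,-0.098,0,0,0,0,0],[0.18,-0.121,0,0,0,0,0],[0.233,-0.139,0,0,0,0,0],[0.288,-0.15,0,0,0,0,0],[0.336,-0.156,0,0,0,0,0]])

```text
time: 11.37
eef_pos: [0.5354, -0.2028, 0.2056]
ee_rot: [3.138, 0.002, 1.692]
force: [2.8, -2.1, -0.3]
width: 0.006
```

```bash
python3 arc.py .203 .15 1.4 1.3 1.2 1.1 1.0 .9 .8 .7 .6 .5; python3 chk.py
```

```text
t 11.37 pos [ 0.5354 -0.2028  0.2056] F [ 2.8 -2.1 -0.3] TCP polar r,th [0.151 1.653]
1.4 [ 0.5328 -0.1893] [0.046, -0.003, 0.008]
1.3 [ 0.5317 -0.1758] [0.091, -0.001, 0.008]
1.2 [ 0.532 -0.162] [0.136, 0.005, 0.008]
1.1 [ 0.5335 -0.1482] [0.182, 0.016, 0.008]
1.0 [ 0.5363 -0.1343] [0.226, 0.03, 0.008]
0.9 [ 0.5405 -0.1206] [0.27, 0.05, 0.008]
0.8 [ 0.546  -0.1072] [0.312, 0.074, 0.008]
0.7 [ 0.553  -0.0942] [0.353, 0.102, 0.008]
0.6 [ 0.5613 -0.0817] [0.39, 0.135, 0.008]
0.5 [ 0.571  -0.0701] [0.425, 0.171, 0.008]
yaw turn [0.004 0.002 0.012]
scene door top rect in box frame [-126.  -97.] [199.  53.] 0.1 315
  corners r [217. 215.  23.  38.] theta [1.408 1.656 2.456 0.393]
top red 311 x [ 8.7 17.2 26.1] y [-64.5  -1.3  59.5] slope -0.0 ztop 0.0416
top door top rect in box frame [-124.  -83.] [ 28. 195.] 85.0 370
  corners r [211.  16.  31. 212.] theta [1.485 1.507 0.435 1.355]
```

The door follows the finger (~1.5 rad). The scraper reads square (slope 0.0), centred within about 2.5 mm, with its back at 8.7 mm.

Emit:
servo_tool(commands=[[0.046,-0.003,0.005,0,0,0,0],[0.091,-0.001,0.008,0,0,0,0],[0.136,0.005,0.008,0,0,0,0],[0.182,0.016,0.008,0,0,0,0],[0.226,0.03,0.008,0,0,0,0],[0.27,0.05,0.008,0,0,0,0],[0.312,0.074,0.008,0,0,0,0],[0.353,0.102,0.008,0,0,0,0],[0.39,0.135,0.008,0,0,0,0],[0.425,0.171,0.008,0,0,0,0]])

```text
time: 12.3
eef_pos: [0.5715, -0.0715, 0.202]
ee_rot: [3.14, 0.002, 1.69]
force: [0.4, -1.8, 0.3]
width: 0.006
```

```bash
python3 arc.py .203 .15 .45 .4 .35 .3 .25 .2 .15 .1 .05 0 -.05; python3 chk.py
```

```text
t 12.3 pos [ 0.5715 -0.0715  0.202 ] F [ 0.4 -1.8  0.3] TCP polar r,th [0.152 0.723]
0.45 [ 0.5764 -0.0646] [0.021, 0.019, -0.003]
0.4 [ 0.582  -0.0593] [0.036, 0.04, -0.003]
0.35 [ 0.588  -0.0543] [0.051, 0.061, -0.003]
0.3 [ 0.5942 -0.0496] [0.064, 0.084, -0.003]
0.25 [ 0.6007 -0.0452] [0.076, 0.107, -0.003]
0.2 [ 0.6075 -0.0411] [0.086, 0.131, -0.003]
0.15 [ 0.6146 -0.0374] [0.096, 0.156, -0.003]
0.1 [ 0.6218 -0.034 ] [0.104, 0.181, -0.003]
0.05 [ 0.6293 -0.031 ] [0.111, 0.207, -0.003]
0.0 [ 0.637  -0.0284] [0.117, 0.234, -0.003]
-0.05 [ 0.6439 -0.0263] [0.121, 0.257, -0.003]
yaw turn [0.002 0.002 0.011]
scene door top rect in box frame [-76.  -7.] [ 64. 193.] 33.8 288
  corners r [216.  36.  40. 216.] theta [ 0.729  1.55  -0.427  0.433]
top red 315 x [ 8.5 17.3 26.3] y [-64.6  -1.   59.8] slope -0.002 ztop 0.0431
top door top rect in box frame [-59.   2.] [ 41. 189.] 35.2 173
  corners r [210.  21.  49. 214.] theta [ 0.598  0.454 -0.512  0.408]
```

Emit:
servo_tool(commands=[[0.021,0.019,0,0,0,0,0],[0.036,0.04,0,0,0,0,0],[0.051,0.061,0,0,0,0,0],[0.064,0.084,0,0,0,0,0],[0.076,0.107,0,0,0,0,0],[0.086,0.131,0,0,0,0,0],[0.096,0.156,0,0,0,0,0],[0.1,0.17,0,0,0,0,0],[0.104,0.181,0,0,0,0,0]])

```text
time: 13.15
eef_pos: [0.6211, -0.0327, 0.2007]
ee_rot: [3.141, -0.0, 1.691]
force: [0.5, -0.6, -0.2]
width: 0.007
```

Emit:
servo_tool(commands=[[0.003,0.01,0,0,0,0,0],[0.006,0.02,0,0,0,0,0],[0.008,0.03,0,0,0,0,0]])

```text
time: 13.4
eef_pos: [0.6291, -0.0298, 0.2006]
ee_rot: [-3.141, 0.0, 1.691]
force: [-0.5, -0.4, -0.5]
width: 0.003
```

Emit:
servo_tool(commands=[[0.001,0.008,0,0,0,0,0],[0.002,0.015,0,0,0,0,0],[0.003,0.02,0,0,0,0,0]])

```text
time: 13.65
eef_pos: [0.635, -0.0282, 0.2007]
ee_rot: [3.142, 0.0, 1.691]
force: [-1.1, -0.2, 0.1]
width: 0.006
```

```bash
python3 arc.py .203 .15 0 -.05 -.1; python3 chk.py
```

```text
t 13.65 pos [ 0.635  -0.0282  0.2007] F [-1.1 -0.2  0.1] TCP polar r,th [0.154 0.216]
0.0 [ 0.637  -0.0284] [-0.001, 0.006, -0.008]
-0.05 [ 0.6439 -0.0263] [0.003, 0.03, -0.008]
-0.1 [ 0.6509 -0.0244] [0.006, 0.054, -0.008]
yaw turn [0.    0.    0.011]
scene door top rect in box frame [-35.  17.] [183.  58.] 89.0 163
  corners r [ 63.  32. 214. 221.] theta [ 1.029 -0.12  -0.033  0.23 ]
top red 30 x [19.4 23.4 26.7] y [-64.8 -45.6 -28.9] slope -0.084 ztop 0.0416
top door top rect in box frame [-12. -53.] [13. 46.] 1.0 82
  corners r [76. 30. 30. 76.] theta [ 0.083  0.183 -0.238 -0.083]
```

No catch force yet. Pushing on in small steps.

Emit:
servo_tool(commands=[[0.001,0.008,0,0,0,0,0],[0.002,0.015,0,0,0,0,0],[0.003,0.02,0,0,0,0,0]])

```text
time: 14.0
eef_pos: [0.6399, -0.027, 0.2005]
ee_rot: [-3.138, 0.001, 1.691]
force: [-8.2, -2.5, 6.8]
width: 0.004
```

Emit:
servo_tool(commands=[[0,0.008,0,0,0,0,0],[0.001,0.015,0,0,0,0,0],[0.002,0.02,0,0,0,0,0]])

```text
time: 14.25
eef_pos: [0.6459, -0.026, 0.2007]
ee_rot: [-3.139, 0.001, 1.691]
force: [-2.0, -2.1, 2.3]
width: 0.007
```

Emit:
servo_tool(commands=[[0,0.005,0,0,0,0,0],[0,0.01,0,0,0,0,0],[0,0.015,0,0,0,0,0]])

```text
time: 14.5
eef_pos: [0.6503, -0.025, 0.2005]
ee_rot: [-3.138, 0.001, 1.691]
force: [-10.6, -3.2, 9.2]
width: 0.0
```

Emit:
servo_tool(commands=[[0,0.003,0,0,0,0,0],[0,0.006,0,0,0,0,0],[0,0.009,0,0,0,0,0]])

```text
time: 14.75
eef_pos: [0.6512, -0.0248, 0.2005]
ee_rot: [-3.133, 0.002, 1.691]
force: [-18.2, -3.9, 14.1]
width: 0.003
```

```bash
python3 chk.py c5.png
```

```text
scene door top rect in box frame [-29.  18.] [ 47. 182.] 0.1 96
  corners r [218.  51.  33. 215.] theta [ 0.185  0.884 -0.209 -0.031]
top door top rect in box frame [ -9. -56.] [ 7. 41.] 0.6 47
  corners r [70. 29. 30. 71.] theta [ 0.006 -0.    -0.231 -0.092]
```

View pics/c5.png

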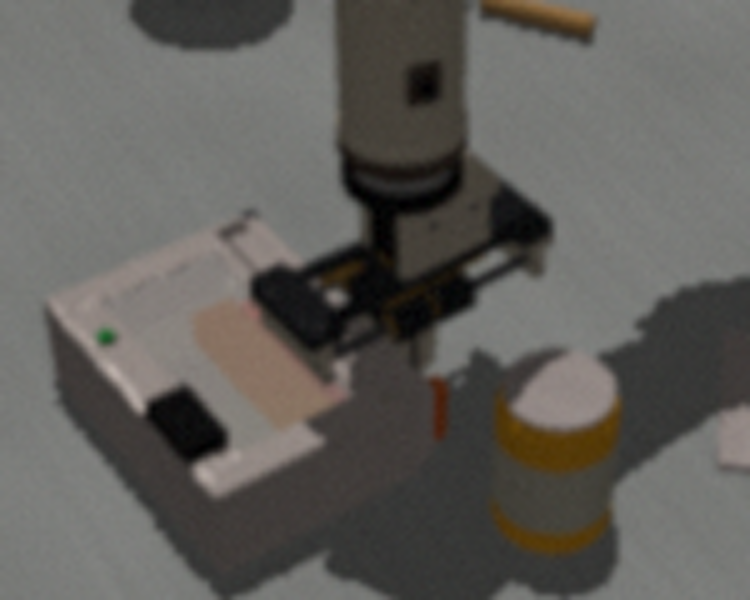

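The door looks flush, with its orange strip at (440,405), and the force climbs (18 N) with under 1 mm of motion, so it is on its stop. Backing off and checking it stays.

Emit:
servo_tool(commands=[[0,-0.05,0,0,0,0,0],[0,-0.15,0,0,0,0,0],[0,-0.25,0,0,0,0,0],[0,-0.3,-0.13,0,0,0,0],[0,-0.3,-0.26,0,0,0,0],[-0.1,-0.35,-0.4,0,0,0,0],[-0.2,-0.45,-0.5,0,0,0,0],[-0.35,-0.5,-0.55,0,0,0,0],[-0.5,-0.5,-0.55,0,0,0,0],[-0.6,-0.5,-0.55,0,0,0,0]])

```text
time: 15.68
eef_pos: [0.5258, -0.2058, 0.3672]
ee_rot: [3.138, 0.003, 1.693]
force: [1.3, -0.3, -0.8]
width: 0.008
```

Emit:
servo_tool(commands=[[-0.3,0,-0.1,0,0,0,0],[-0.5,0,-0.1,0,0,0,0],[-0.6,0,-0.1,0,0,0,0],[-0.6,0,-0.1,0,0,0,0],[-0.6,0,-0.1,0,0,0,0],[-0.6,0,-0.1,0,0,0,0],[-0.6,0,-0.1,0,0,0,0]])

```text
time: 16.27
eef_pos: [0.5475, -0.3847, 0.3941]
ee_rot: [3.14, -0.001, 1.689]
force: [0.2, 0.6, -0.5]
width: 0.004
```

```bash
python3 go.py; python3 chk.py; python3 - <<'E'
from h import *
p=env.capture('top');w=cloud(p)
O=np.array([.6845,-.0675]);a=np.radians(6.2);B=np.array([[np.cos(a),np.sin(a)],[-np.sin(a),np.cos(a)]])
b=(w[...,:2]-O)@B.T*1000;z=w[...,2]
# outer top edge of door: least x among high points per y bin
for n,lo,hi in(('',.055,.078),):
    m=(z>lo)&(z<hi)&(b[...,0]<20)&(b[...,0]>-60)&(abs(b[...,1])<110)
    q=b[m];ys=np.arange(-95,100,15);e=np.array([q[abs(q[:,1]-y)<7,0].min() for y in ys]);print(np.round(e,1),'theta',-np.polyfit(ys,e,1)[0].round(4))
c=p['frame'][95:195,225:345];cv2.imwrite('pics/c6.png',cv2.cvtColor(cv2.resize(c,(720,600),interpolation=cv2.INTER_CUBIC),cv2.COLOR_RGB2BGR))
E
```

```text
t 16.27 pos [ 0.5475 -0.3847  0.3941] rot [ 3.140e+00 -1.000e-03  1.689e+00] F [ 0.2  0.6 -0.5] q [ 1.08  0.63 -0.76  1.5   0.45  1.2   0.37] w 0.004
scene door top rect in box frame [-15.  16.] [ 21. 185.] 0.5 106
  corners r [215.  32.  31. 215.] theta [ 0.069  0.424 -0.269 -0.031]
top door top rect in box frame [-15.  15.] [ 20. 178.] 0.2 220
  corners r [210.  34.  33. 210.] theta [ 0.06   0.361 -0.227 -0.033]
[-11.8 -11.8 -11.7 -11.3 -12.  -12.  -12.4 -12.1 -12.6 -11.6 -11.9 -11.4
 -24.8] theta 0.0289
```

View pics/c6.png

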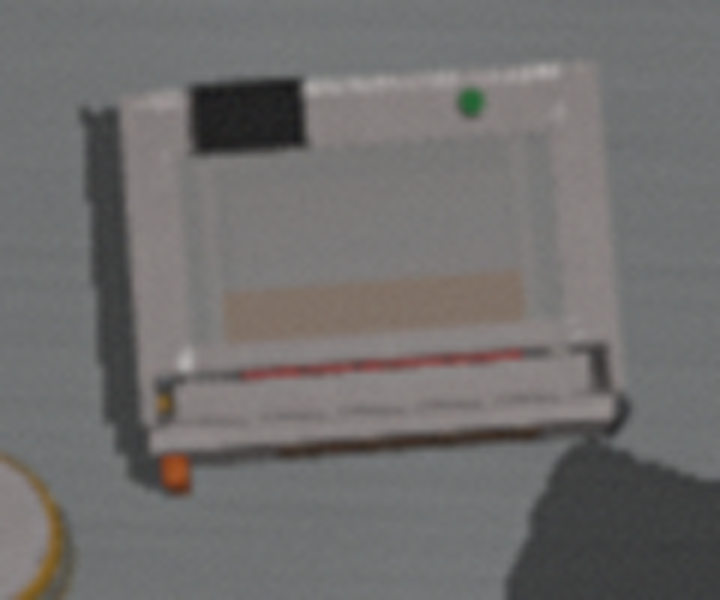

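The door's outer edge reads −12 mm all along (the last bin is the pull strip), so it is parallel to the box and shut. A straight strip of the red handle shows parallel to the block at crop (380,365). The arm is clear, so I'm handing in.

```bash
python3 -c "
from plant import env
print(env.close_job())"
```

```text
the job is handed in; nothing more can be done
None
```

The scraper is in the slot, the box's door is shut on its catch, and I handed the job in at about 16.5 s. No verdict came back, so this rests on my own checks.

**What I did:** I chose the scraper farthest to the robot's right, gripped its handle and squared it to the box. I slid it part-way in, then pushed it home with closed fingers until the force rose from 4 to 16 N. I swept the door shut along its arc. The force peaked at about 8 N, dropped to 2 N, then rose to 18 N with under 1 mm of motion, which fits the catch giving way and the door reaching its stop.

**Scraper:** the last clear measurement was with the door still part open. The handle's back was 8.5 mm behind the opening (8 mm is fully home). The handle was about 2.5 mm off the slot's middle, with a slope of about 0.002. Afterwards only a thin, straight strip of the handle shows past the closed door.

**Door:** after backing off, its outer edge reads −12 ± 0.6 mm all along.

**Disagreements:**
- The automatic line fit gave 0.029 rad for the door, because its last point fell on the pull strip. The other points show no slope.
- Some scraper readings were noisier (slopes of 0.05 and −0.08), taken when the arm or door hid most of the handle.

The tin and spoon handle look unmoved in the crops. I didn't re-measure any of the bystanders at the end, and the forces gave no sign of the arm touching one.

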